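# Uncover the bench air manifold and shut the red stopcock

## Task

Before the compressor is coupled up, the red outlet of the little bench air manifold has to be shut. Slide the yellow guard to the left along its guide strips until it meets the end stop and leave it there, then push the valve lever with the red sleeve clockwise round its quarter turn until it is fully shut against its stop. Nothing needs gripping: do not lift or tip the guard, leave the blue lever open, and do not shift the things lying about.

Things in the scene. Friction and masses are not known exactly. Their poses are not given: they have to be found in the camera images.
- manifold: Dark grey air manifold, a fixed case 150 (x) x 350 (y) x 34 mm. Origin: centre of its underside, on the desk; x to the back, y left along the guard's travel, z up. On its deck, 34 mm up: two valves at x = 0, y = -63 and -131 mm (red and blue in either order), guide strips 9 mm high at x = +-68, end stops 13 mm high, a bar 32 mm high at x 35 to 57, left a gauge lower than the guard's roof.
- park_stop (a point): Point on the deck at the face of the left end stop, on the manifold's middle line. The parked guard's left end meets it.
- guard: Yellow sheet-metal guard, a loose inverted U, 128 (x) x 150 (y) x 71 mm, about 0.45 kg, 3 mm thick, both ends open, over the valves. Slides on the deck between the guide strips (1.5 mm play a side) with 2 to 4 N. Origin: middle of its underside; axes as the manifold's. Starts at y = -86 to -76 mm of the manifold, meets the left stop at y = +86 mm. Its roof is 105 mm above the desk.
- guard_lip (a point): Middle of the right-hand (outer) face of the guard's turned-up lip: push this face towards +y. The lip is 96 mm long (along x) and 4 mm thick, at the right end of the roof; its top is 7 mm above this point, and the face continues 11 mm down to the underside of the roof, below which the end is open.
- lever_red (a joint): Turn of the red lever in rad: 0 is open (lever along the manifold's -x, towards the robot, in line with its pipe), 1.571 is shut (lever along +y, to the left, across its pipe), against a hard stop. Starts between 0 and 0.25. Turns clockwise seen from above, stays where it is left; needs about 2 to 3 N at the sleeve.
- red_pivot (a point): On the vertical axis of the red valve's lever, at the height of the middle of the sleeve (50 mm above the deck, 84 mm above the desk). The pipe and the steel valve body below reach 34 mm above the deck; the lever's hub, 19 mm across, reaches 47 mm.
- red_sleeve (a point): Middle of the red sleeve, 34 mm out from the pivot; it moves with the lever. The sleeve is 36 mm long (16 to 52 mm from the pivot), 12 mm wide, 12 mm high, so its underside is 44 mm and its top 56 mm above the deck.
- lever_blue (a joint): Turn of the blue lever, as for the red one. Starts between 0 and 0.1 (open) and must stay open.
- blue_pivot (a point): As red_pivot, for the blue valve, 68 mm beside the red one.
- tin_yellow: Loose yellow tin, 55 mm across, 22 mm high, near the right end of the manifold; leave alone. Origin: centre of the underside.
- paste_tub: Loose cream tub, 45 mm across, 16 mm high, near the right end of the manifold; leave alone. Origin: centre of the underside.
- jar_teal: Loose teal jar, 55 mm across, 58 mm high, behind the manifold; leave alone. Origin: centre of the underside.
- side_cutters: Loose side cutters with orange grips, 117 x 49 x 12 mm, right of the manifold; leave alone. Origin: centre of the underside.
- flux_tube: Loose white tube with a red cap, 92 x 30 x 21 mm, left of the manifold; leave alone. Origin: centre of the underside.

How it is judged:
By the outcome, as a careful person would: the job done as asked, in the order asked, and still so for the second after the job is handed in, with the robot touching nothing.
It also fails if it takes over 40 s, if anything falls off the work surface, if the arm or the gripper's body presses on something with over 40 N, if the wrist force passes 120 N, or if a joint passes its speed limit or range.

## Robot

A 7-joint arm with a two-finger parallel gripper is mounted at the origin on a cart in front of the work surface, level with it; the furniture and walls round the work are solid. World frame = base frame: x ahead of the robot, y to its left, z up, the work surface at z = 0. Lengths are in m, angles in rad, forces in N, time in s.
With the tool pointing down it reaches from about 0.4 to 0.85 m from the base axis. Payload 6.9 kg.
Tool frame: the origin (TCP) lies midway between the tips of the shut fingers; the grasp point (between the pads) lies behind it (ctrl.pinch_z is the z of the grasp point in the tool frame, in m); z points along the fingers, y is the line along which they close (so a half turn about z gives the same grasp; the last joint's range is limited). The gripper opens to 85 mm and grips with 20 to 120 N. Pads are 22 mm wide; open, the fingers measure 114 mm over their backs; the gripper's body (76 mm by 85 mm) begins 54 mm behind the grasp point. The pads swing forward as they close: fully open they stand 13 mm farther back than shut.
Start: joints at [-1.242, 0.507, -0.238, 1.5, 0.126, 1.149, -0.155], TCP at [0.139, 0.609, 0.231] pointing down, gripper open.
Joint ranges: [-3.08, 3.08], [-0.24, 2.05], [-1.43, 1.35], [0, 2.5], [-1.52, 4.66], [0.17, 1.96], [-2.89, 2.89]. Speed limits (rad/s): [2.39, 2.39, 3.14, 3.14, 3.14, 3.14, 3.14].

## Interface

Orientations are given as a unit quaternion [w, x, y, z].
In Python, from station import ctrl, get_state, vision, ticket, models gives the robot as it stands. Calls block until the motion is done:
- ctrl.movep(position, orientation): joint-space move of the TCP to a pose.
- ctrl.movel(position, frame=None, max_speed=0.15): straight line of the TCP; frame=None keeps the orientation; max_speed is the mean speed in m/s.
- ctrl.set_joints(angles): joint-space move.
- ctrl.ungrasp() and ctrl.close_gripper(force=None): open the fingers fully, or close them until they stop; force is the grip in N (None keeps the last).
- ctrl.pause(seconds).
- ctrl.ik(position, orientation): joint angles nearest the present ones, or None.
- get_state(): the state.
- vision.grab_frame(name): name is "scene" or "top"; returns (picture, depth): 400x640x3 uint8, blue, green, red; 400x640 float32, m along the optical axis (not along the pixel's ray), 0 where there is no reading.
- vision.camera_info(name): a dict with "mtx" (3x3 intrinsics, pixels), "R" (3x3) and "t" (3): a world point X has camera coordinates R X + t. Camera axes: x right, y down, z forward; pixel columns grow to the right and rows downward; lengths in m; the calibration is good to about 2 mm. A picture is of the moment at which its call begins. camera_info takes no time and is no camera call.
A pose or a line that the arm cannot do raises ctrl.Unreachable and nothing moves.
- ticket.close_job(): hands the job in; it is judged then, once.
Trained networks look in the newest picture that a camera, given by its name, has taken for a name from the list of things; names that differ only in an ending like _2 or _b are one class to them, and where a whole thing is asked for, a point or a joint stands for the part that bears it (a point fixed in the world has none). Each returns a list of dicts, best first, with "p" (0 to 1); they miss things now and then, are a little off and sometimes report something else, mostly with a low value. They report only what shows in the picture. A call takes as long as a camera call.
- models.recognise(camera, target): "point" ([column, row] in pixels, amid what is visible of it).
- models.masks_of(camera, target): "mask" (400x640 bool, what is visible of it) and "point" ([column, row] in pixels, amid what is visible of it).
The state is a dict: "time": time; "qpos": joint angles; "qd": joint speeds; "tau": joint torques, N m; "tcp_pos": TCP position; "eef_rot": TCP orientation; "contact_force": force on the tool from outside, world axes, zero at the start; "wrist_torque": the same for the moment, N m; "width": finger opening in m; "gripper_force": force on a finger pad.
Only numpy, scipy, OpenCV 4.12 (cv2) and the standard library are available. Lean on these libraries where they do the work, as an engineer would, in place of code of your own. Each camera call takes 0.05 s, during which the arm holds its last target. There are 200 camera calls.

## Working session

There is one attempt and no reset: what is moved stays moved. The work goes in short steps, each a Python script; the robot and the scene stay as the last script left them, time stands still between calls to the robot, and variables do not carry over. Pictures are saved under pics/ and viewed, at most 10 in all, crops included, and the job is handed in when it is done.

```bash
mkdir -p pics; ls
cat > h.py <<'E'
import numpy as np, cv2
from station import ctrl, get_state, vision, ticket, models
def cloud(name, d):
    c=vision.camera_info(name); K=c["mtx"];R=np.array(c["R"]);t=np.array(c["t"])
    v,u=np.mgrid[0:400,0:640]
    P=np.stack([(u-K[0][2])/K[0][0]*d,(v-K[1][2])/K[1][1]*d,d],-1)
    W=(P-t)@R
    W[d<=0]=np.nan
    return W
E
python3 - <<'E'
from h import *
for n in ("scene","top"):
    im,d=vision.grab_frame(n); cv2.imwrite(f"pics/{n}0.png",im); np.savez(f"{n}0.npz",im=im,d=d)
    W=cloud(n,d); c=vision.camera_info(n); print(n,"cam at",-np.array(c["R"]).T@c["t"])
    for t in ("manifold","guard","guard_lip","lever_red","lever_blue","red_sleeve","tin_yellow","paste_tub","jar_teal","side_cutters","flux_tube"):
        for r in models.masks_of(n,t)[:2]:
            m=r["mask"]; print(t,round(r["p"],2),np.round(r["point"]),m.sum(),np.round(np.nanmedian(W[m],0),3),np.round(np.nanpercentile(W[m],[2,98],axis=0),3).tolist())
s=get_state();print(s["time"],s["tcp_pos"],s["eef_rot"],ctrl.pinch_z)
E
```

```text
pics
scene cam at [ 0.12629052 -0.87695784  1.00461472]
manifold 0.59 [286. 214.] 2271 [ 0.507 -0.136  0.033] [[0.415, -0.35, 0.01], [0.611, 0.001, 0.072]]
guard 0.7 [295. 232.] 1917 [ 0.496 -0.255  0.103] [[0.428, -0.331, 0.044], [0.569, -0.172, 0.118]]
guard_lip 0.72 [294. 233.] 1910 [ 0.496 -0.253  0.103] [[0.429, -0.331, 0.041], [0.568, -0.17, 0.118]]
tin_yellow 0.7 [304. 287.] 301 [ 0.438 -0.389  0.02 ] [[0.414, -0.412, -0.001], [0.465, -0.36, 0.024]]
tin_yellow 0.2 [283. 215.] 2246 [ 0.509 -0.131  0.033] [[0.416, -0.349, 0.007], [0.612, 0.005, 0.074]]
paste_tub 0.46 [325. 280.] 171 [ 0.505 -0.389  0.014] [[0.486, -0.408, 0.004], [0.526, -0.368, 0.018]]
jar_teal 0.75 [332. 180.] 270 [ 0.739 -0.089  0.05 ] [[0.721, -0.103, 0.0], [0.767, -0.052, 0.06]]
jar_teal 0.54 [323. 278.] 165 [ 0.505 -0.389  0.014] [[0.486, -0.408, 0.008], [0.525, -0.368, 0.018]]
side_cutters 0.42 [321. 315.] 99 [ 0.426 -0.482  0.009] [[0.395, -0.497, -0.003], [0.457, -0.47, 0.012]]
flux_tube 0.75 [295. 233.] 1862 [ 0.496 -0.254  0.104] [[0.43, -0.331, 0.052], [0.567, -0.174, 0.118]]
top cam at [ 0.44418361 
[... 449 characters left out ...]
231.] 3886 [ 0.534 -0.093  0.034] [[0.424, -0.282, 0.007], [0.618, 0.006, 0.075]]
tin_yellow 0.72 [379. 267.] 282 [ 0.442 -0.382  0.021] [[0.419, -0.406, 0.017], [0.466, -0.359, 0.025]]
paste_tub 0.53 [379. 241.] 202 [ 0.509 -0.385  0.015] [[0.489, -0.406, 0.001], [0.528, -0.365, 0.02]]
jar_teal 0.74 [278. 154.] 345 [ 0.745 -0.074  0.057] [[0.724, -0.098, 0.009], [0.773, -0.05, 0.062]]
side_cutters 0.87 [416. 263.] 300 [ 0.453 -0.486  0.008] [[0.402, -0.52, 0.001], [0.505, -0.472, 0.014]]
flux_tube 0.56 [190. 251.] 278 [0.479 0.153 0.017] [[0.443, 0.126, 0.004], [0.516, 0.182, 0.024]]
1.2 [0.13874916 0.60940944 0.23130224] [7.13160810e-06 1.11703538e-01 9.93741576e-01 1.09759370e-05] -0.0187
```

View pics/scene0.png

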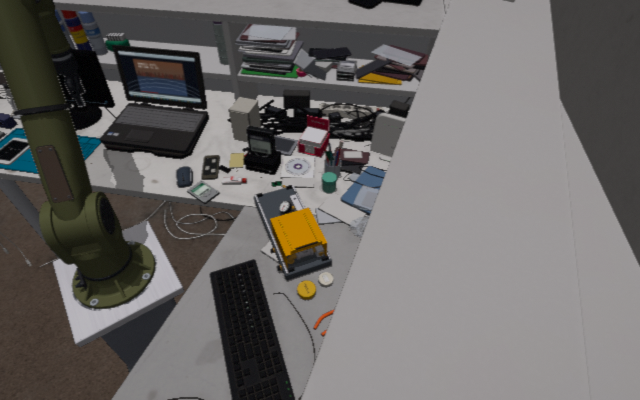

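View pics/top0.png

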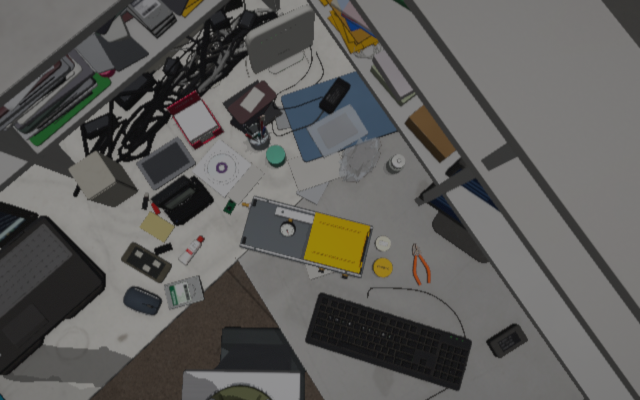

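The top view shows the manifold around (305,236), running left to right with slight tilt. The guard is at (338,242), the tins at (383,243) and (383,267), and the cutters at (421,265). A shelf overhangs on the right. Next I'll fit the poses and check the obstacle heights.

Run:
```python
from h import *
for n in ("top","scene"):
    z=np.load(n+"0.npz"); im=z["im"]; W=cloud(n,z["d"]); hsv=cv2.cvtColor(im,cv2.COLOR_BGR2HSV)
    X,Y,Z=W[...,0],W[...,1],W[...,2]
    box=(X>.38)&(X<.65)&(Y>-.36)&(Y<.04)
    yel=(hsv[...,0]>15)&(hsv[...,0]<35)&(hsv[...,1]>130)
    roof=box&yel&(Z>.098)&(Z<.110)
    deck=box&(Z>.028)&(Z<.125)
    lip=box&yel&(Z>.112)&(Z<.13)
    for nm,m in (("roof",roof),("all",deck),("lip",lip)):
        P=W[m][:,:2].astype(np.float32)
        if len(P)<5: print(n,nm,len(P));continue
        r=cv2.minAreaRect(P*1000); print(n,nm,m.sum(),np.round(r[0],1),np.round(r[1],1),round(r[2],2),"z",np.median(Z[m]).round(4), "med",np.round(np.median(P,0),3))
    # height map 10cm cells, max z
    if n=="top" or 1:
        print("rows x .0..1.0, cols y .9..-.7")
        for x in np.arange(0,1.0,.1):
            print(f"{x:.1f}",[ (round(float(np.nanmax(Z[c])),2) if (c:=(X>=x)&(X<x+.1)&(Y>=y)&(Y<y+.1)).sum()>3 else None) for y in np.arange(.8,-.75,-.1)])
im=np.load("top0.npz")["im"]; cv2.imwrite("pics/tc.png",cv2.resize(im[180:300,220:440],None,fx=3.6,fy=3.6,interpolation=cv2.INTER_CUBIC))
im=np.load("scene0.npz")["im"]; cv2.imwrite("pics/sc.png",cv2.resize(im[180:300,230:350],None,fx=4.8,fy=4.8,interpolation=cv2.INTER_CUBIC))
```

```text
top roof 2693 [ 504.1 -247.1] [149.4 126.8] 76.92 z 0.1045 med [ 0.504 -0.246]
top all 6636 [ 519.9 -165.1] [352.7 157.9] 76.79 z 0.0603 med [ 0.519 -0.168]
top lip 37 [ 464.2 -275.9] [ 70.2 160.9] 29.3 z 0.1191 med [ 0.494 -0.317]
rows x .0..1.0, cols y .9..-.7
0.0 [None, None, 0.01, 0.01, 0.01, 0.01, -0.72, 0.01, 0.03, 0.03, 0.0, 0.01, 0.01, 0.01, 0.01, 0.01]
0.1 [None, None, 0.05, 0.05, 0.01, 0.01, 0.0, 0.01, 0.02, 0.02, 0.01, 0.01, 0.03, 0.03, 0.03, 0.03]
0.2 [None, None, 0.06, 0.06, 0.05, 0.01, 0.02, 0.0, -0.73, 0.01, 0.03, 0.03, 0.03, 0.03, 0.03, 0.47]
0.3 [None, None, 0.07, 0.07, 0.06, 0.05, 0.04, 0.02, 0.0, 0.01, 0.02, 0.04, 0.03, 0.03, 0.01, 0.62]
0.4 [None, None, 0.11, 0.07, 0.06, 0.05, 0.02, 0.03, 0.05, 0.05, 0.11, 0.11, 0.13, 0.03, 0.62, 0.62]
0.5 [None, None, 0.14, 0.21, 0.06, 0.15, 0.17, 0.17, 0.05, 0.08, 0.11, 0.11, 0.13, 0.62, 0.62, 0.62]
0.6 [None, 0.01, 0.01, 0.23, 0.35, 0.16, 0.17, 0.18, 0.05, 0.05, 0.05, 0.02, 0.03, 0.62, 0.62, 0.62]
0.7 [None, None, 0.01, 0.32, 0.47, 0.47, 0.05, 0.07, 0.13, 0.14, 0.04, 0.04, 0.62, 0.62, 0.62, 0.62]
0.8 [None, None, None, 0.01, 0.
[... 733 characters left out ...]
[0.47, 0.47, 0.07, 0.06, 0.05, 0.05, 0.03, 0.01, 0.0, 0.0, 0.02, 0.03, 0.03, 0.03, 0.01, 0.62]
0.4 [0.47, 0.47, 0.47, 0.07, 0.06, 0.05, 0.01, 0.02, 0.05, 0.05, 0.11, 0.11, 0.12, 0.02, 0.62, 0.62]
0.5 [0.33, 0.47, 0.47, 0.47, 0.06, 0.15, 0.17, 0.17, 0.05, 0.07, 0.11, 0.11, 0.12, 0.62, 0.62, 0.62]
0.6 [0.34, 0.33, 0.47, 0.47, 0.47, 0.15, 0.17, 0.17, 0.06, 0.06, 0.04, 0.02, 0.03, 0.62, 0.62, 0.62]
0.7 [None, 0.33, 0.47, 0.47, 0.47, 0.47, 0.05, 0.07, 0.06, 0.13, 0.06, 0.04, 0.62, 0.62, 0.62, 0.62]
0.8 [None, None, 0.35, 0.47, 0.47, 0.47, 0.47, 0.11, 0.13, 0.17, 0.05, 0.62, 0.62, 0.62, 0.62, 0.62]
0.9 [None, None, None, 0.06, 0.47, 0.47, 0.47, 0.47, 0.05, 0.03, 0.04, 0.62, 0.62, 0.62, 0.62, 0.66]
```

View pics/tc.png

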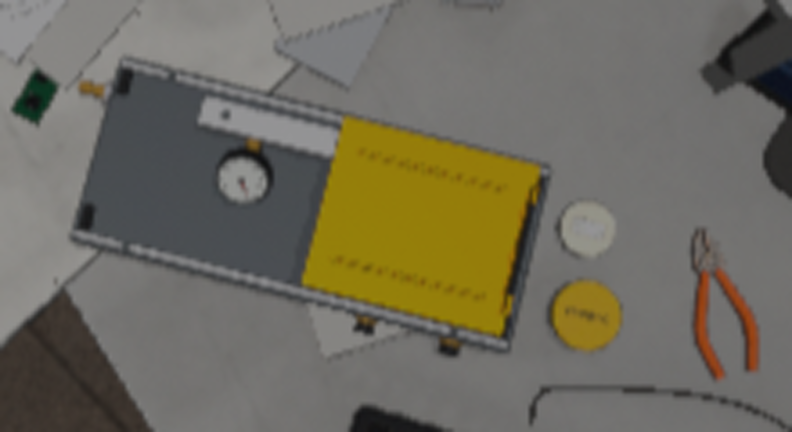

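View pics/sc.png

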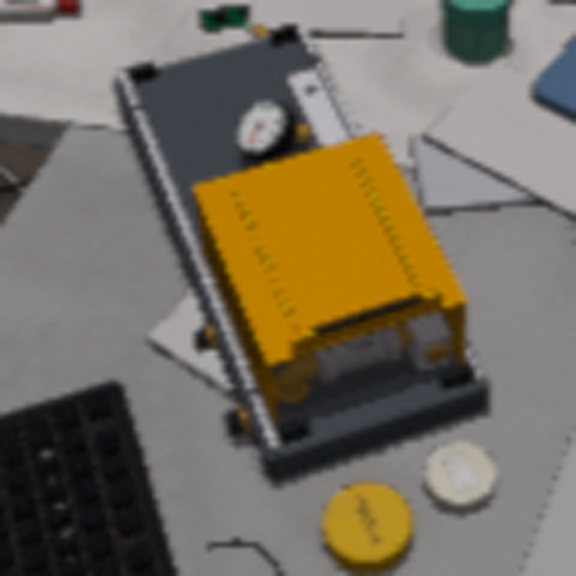

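The crops agree with the fit: yaw is about -13.2°, the guard is at manifold y ≈ -83 mm, and the lip is at the right end, in world coordinates about (0.485, -0.32, 0.113). The guard's right end is clear of the tins. Now I'll check IK and move in.

```bash
cat >> h.py <<'E'
from scipy.spatial.transform import Rotation as Ro
YAW=np.radians(-13.2); M=np.array([.5195,-.1665])
ex=np.array([np.cos(YAW),np.sin(YAW)]); ey=np.array([-ex[1],ex[0]])
def w(x,y,z): return np.r_[M+x*ex+y*ey,z]
def loc(p): d=np.array(p[:2])-M; return np.r_[d@ex,d@ey,p[2]]
def down(ang,s=1):
    "tool z down, tool x along s*(manifold-frame direction ang; pi/2 = +y)"
    a=ang+YAW; x=s*np.array([np.cos(a),np.sin(a),0]); z=np.array([0,0,-1.])
    q=Ro.from_matrix(np.c_[x,np.cross(z,x),z]).as_quat(); return np.r_[q[3],q[:3]]
def rep(tag=""):
    s=get_state(); print(tag,"t",round(s["time"],2),"loc",np.round(loc(s["tcp_pos"]),4),"F",np.round(s["contact_force"],1),"q",np.round(s["qpos"],2),"w",round(s["width"],3))
E
python3 - <<'E'
from h import *
p=w(.003,-.083-.076-.041,.25); print(p)
for s in (1,-1):
    for a in (90,0):
        q=ctrl.ik(p,down(np.radians(a),s)); print(s,a,None if q is None else np.round(q,2))
ctrl.close_gripper(20)
q0=ctrl.ik([.42,.2,.32],down(np.radians(90),1)); q1=ctrl.ik([.42,.2,.32],down(np.radians(90),-1)); print(q0,q1)
E
```

```text
[ 0.47675056 -0.36190083  0.25      ]
1 90 [ 0.07  0.6   0.95  1.55 -0.5   1.25  0.87]
1 0 [ 0.07  0.6   0.95  1.55 -0.51  1.25 -0.7 ]
-1 90 [-0.    0.68  1.15  1.55 -0.64  1.32 -2.14]
-1 0 [ 0.07  0.6   0.95  1.55 -0.5   1.25  2.44]
[-0.7468272   0.19261692  0.31051612  1.74361814 -0.06243961  1.21499607
 -0.65030909] [-0.18967711  0.19616122 -0.38158556  1.73728063  0.07728369  1.22289646
  2.32019784]
```

Run:
```python
from h import *
o=down(np.pi/2)
ctrl.movep([.42,.2,.32],o); rep("via")
ctrl.movep(w(.003,-.2,.25),o); rep("above")
ctrl.movel(w(.003,-.2,.104),max_speed=.12); rep("low")
ctrl.movel(w(.003,-.172,.104),max_speed=.05); rep("near")
im,d=vision.grab_frame("scene"); cv2.imwrite("pics/near.png",cv2.resize(im[150:320,200:400],None,fx=3.5,fy=3.5,interpolation=cv2.INTER_CUBIC))
```

```text
via t 3.8 loc [-0.1813  0.3354  0.3196] F [ 0.3 -0.2  0. ] q [-0.75  0.19  0.31  1.74 -0.06  1.21 -0.65] w -0.0
above t 5.85 loc [ 0.0036 -0.1987  0.25  ] F [-0.1  0.1  0.3] q [ 0.12  0.56  0.83  1.55 -0.43  1.22  0.8 ] w -0.0
low t 7.22 loc [ 0.0034 -0.2003  0.1047] F [-0.  -0.4 -0.1] q [ 0.18  0.7   0.72  1.74 -0.56  0.92  0.92] w 0.001
near t 7.92 loc [ 0.0031 -0.172   0.1041] F [-0.3  0.3 -0.3] q [ 0.13  0.68  0.73  1.77 -0.57  0.9   0.88] w 0.0
```

View pics/near.png

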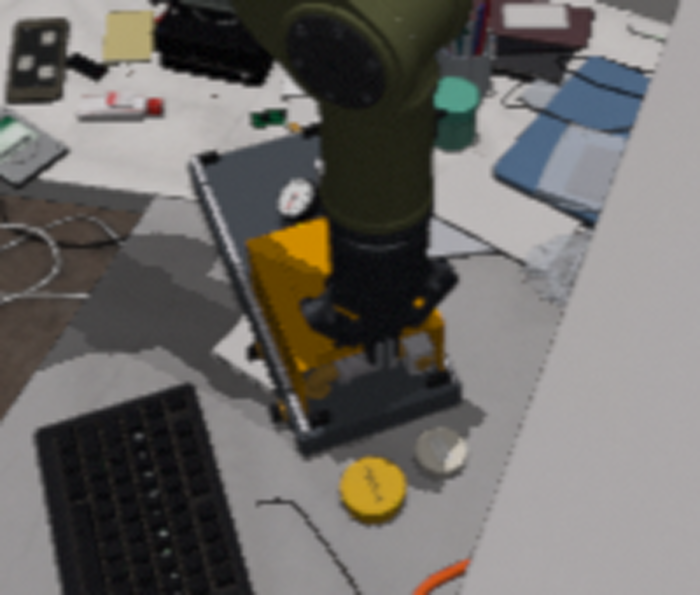

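The shut fingers stand at (385,345) in the crop, centred on the lip and just off its face. Next I push the guard.

Run:
```python
from h import *
for y in (-.16,-.14,-.08,-.015):
    ctrl.movel(w(.002,y,.104),max_speed=.06); rep(y)
f0=0
y=-.015
while y<.008:
    y+=.003; ctrl.movel(w(.002,y,.104),max_speed=.03); rep(round(y,3))
    F=get_state()["contact_force"]; 
    if -(F[:2]@ey)>9: break
```

```text
-0.16 t 8.32 loc [ 0.002  -0.1593  0.104 ] F [ 0.6  0.6 -0. ] q [ 0.11  0.68  0.73  1.79 -0.57  0.9   0.87] w -0.0
-0.14 t 8.81 loc [ 0.0021 -0.1388  0.1039] F [0.6 0.  0.8] q [ 0.07  0.67  0.74  1.81 -0.57  0.89  0.84] w -0.0
-0.08 t 9.96 loc [ 0.0019 -0.0797  0.1039] F [-0.1  0.  -0.3] q [-0.05  0.65  0.75  1.85 -0.58  0.87  0.75] w -0.0
-0.015 t 11.19 loc [ 0.0018 -0.0146  0.1039] F [-0.2 -0.1 -0.1] q [-0.18  0.64  0.76  1.88 -0.58  0.86  0.65] w 0.0
-0.012 t 11.44 loc [ 0.0019 -0.012   0.104 ] F [ 0.1 -1.4 -0.3] q [-0.18  0.64  0.76  1.88 -0.58  0.86  0.65] w -0.0
-0.009 t 11.69 loc [ 0.002  -0.0089  0.104 ] F [-0.5 -1.   1. ] q [-0.19  0.64  0.76  1.88 -0.58  0.86  0.64] w 0.0
-0.006 t 11.94 loc [ 0.002  -0.0056  0.104 ] F [-0.8 -0.1 -0.4] q [-0.2   0.64  0.77  1.88 -0.58  0.86  0.64] w 0.0
-0.003 t 12.19 loc [ 0.002  -0.0025  0.104 ] F [-0.4 -0.4  0.3] q [-0.2   0.64  0.77  1.88 -0.58  0.86  0.63] w 0.0
-0.0 t 12.44 loc [ 0.0022 -0.0012  0.1042] F [-0.8 -4.6 -0.3] q [-0.21  0.64  0.77  1.88 -0.58  0.85  0.63] w -0.0
0.003 t 12.69 loc [ 0.0022 -0.0008  0.1048] F [ -3.7 -10.8   2.6] q [-0.21  0.64  0.77  1.88 -0.58  0.85  0.62] w -0.0
```

Run:
```python
from h import *
ctrl.movel(w(.002,-.03,.106),max_speed=.08)
ctrl.movel(w(.002,-.03,.2),max_speed=.2)
ctrl.movep(w(-.12,.25,.3),down(np.pi/2)); rep()
for n in ("scene","top"):
    im,d=vision.grab_frame(n); np.savez(n+"1.npz",im=im,d=d); W=cloud(n,d)
    for t in ("guard","lever_red","lever_blue","red_sleeve"):
        for r in models.masks_of(n,t)[:2]:
            m=r["mask"]; print(n,t,round(r["p"],2),np.round(r["point"]),m.sum(),np.round(loc(np.nanmedian(W[m],0)),3))
    hsv=cv2.cvtColor(im,cv2.COLOR_BGR2HSV); H,S,V=cv2.split(hsv); Z=W[...,2]
    L=np.stack([(W[...,:2]-M)@ex,(W[...,:2]-M)@ey,Z],-1)
    box=(abs(L[...,0])<.08)&(abs(L[...,1])<.18)
    for nm,m in (("red",((H<8)|(H>172))&(S>120)),("blue",(H>95)&(H<130)&(S>110)),("yel",(H>15)&(H<35)&(S>130)&(Z>.098)&(Z<.110))):
        m=m&box
        if nm!="yel": m&=(Z>.08)&(Z<.095)
        P=L[m][:,:2].astype(np.float32)*1000
        if len(P)>5: r=cv2.minAreaRect(P); print(n,nm,len(P),"mean",P.mean(0).round(1),np.round(r[0],1),np.round(r[1],1),round(r[2],1),"z",np.median(L[m][:,2]).round(4))
    c=im[170:300,220:420]; cv2.imwrite(f"pics/{n}1.png",cv2.resize(c,None,fx=4,fy=4,interpolation=cv2.INTER_CUBIC))
```

```text
t 15.1 loc [-0.1197  0.2491  0.2996] F [-0.5  0.1  0.5] q [-1.02  0.34  1.04  1.77 -0.31  1.21 -0.13] w 0.0
scene guard 0.91 [278. 197.] 1443 [-0.001  0.077  0.103]
scene guard 0.59 [236. 180.] 169 [-0.107  0.297  0.014]
scene lever_red 0.45 [300. 246.] 57 [-0.019 -0.133  0.083]
scene lever_blue 0.65 [325. 281.] 166 [ 0.037 -0.221  0.015]
scene red_sleeve 0.47 [295. 249.] 71 [-0.024 -0.131  0.086]
scene red 53 mean [ -31.8 -129.2] [ -31.  -128.3] [13.3 35.5] 78.9 z 0.0872
scene blue 50 mean [-32.3 -67.4] [-31.7 -65.4] [35.4 13. ] 1.1 z 0.0871
scene yel 1196 mean [ 0.9 83.7] [ 2.6 82.7] [152.3 128.5] 90.0 z 0.1034
top guard 0.85 [277. 226.] 2732 [0.003 0.086 0.105]
top lever_red 0.46 [351. 257.] 85 [-0.02  -0.128  0.087]
top lever_blue 0.49 [329. 248.] 124 [-0.018 -0.063  0.081]
top red_sleeve 0.5 [350. 253.] 126 [-0.017 -0.128  0.08 ]
top red 57 mean [ -30.1 -124.6] [ -29.9 -124.8] [11.6 32.8] 81.3 z 0.0887
top blue 54 mean [-30.8 -63. ] [-30.8 -63.2] [32.5 11. ] 0.1 z 0.0885
top yel 2649 mean [ 2.7 87.4] [ 3.4 85.8] [126.9 149.9] 0.3 z 0.1045
```

View pics/top1.png

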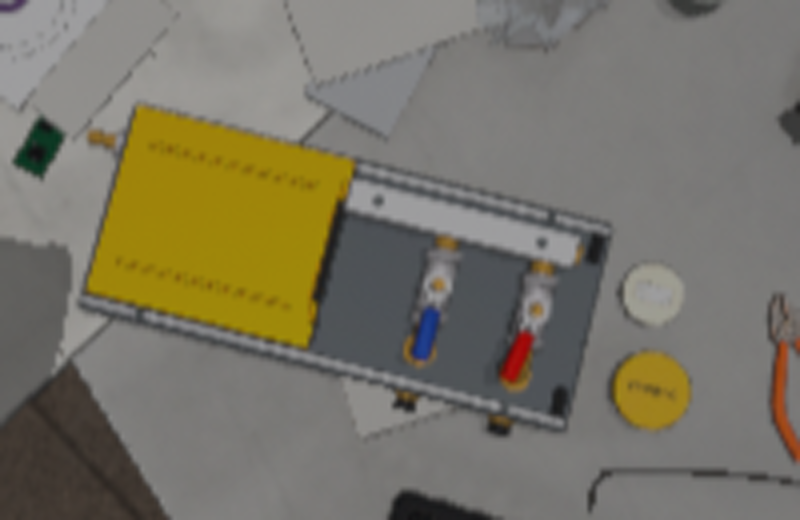

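View pics/scene1.png

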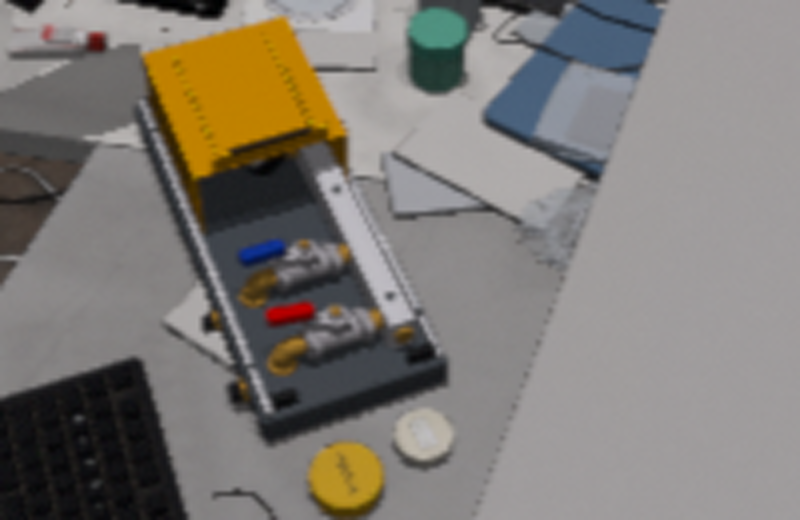

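The guard is parked at y ≈ 86 mm, level and against its stop. Red is the outer valve: its sleeve is at top-crop (517,357), about 0.17 rad open, with the pivot at about (3,-132) mm in my frame. Blue is at (428,334). Next is the arc push.

```bash
cat >> h.py <<'E'
PV=np.array([.003,-.132])
def arc(th,gap=0.,z=.076,r=.036):
    u=np.array([-np.cos(th),np.sin(th)]); t=np.array([np.sin(th),np.cos(th)])
    p=PV+r*u-(.017+gap)*t
    return w(p[0],p[1],z), down(np.pi/2-th)
E
python3 - <<'E'
from h import *
p,o=arc(.1,.014,.2)
ctrl.movep(p,o); rep("above")
p,o=arc(.1,.014); ctrl.movel(p,max_speed=.12); rep("low")
for th in np.r_[.1,.2:1.45:.2,1.5]:
    p,o=arc(th); ctrl.movel(p,o,max_speed=.04); rep(round(th,2))
    F=get_state()["contact_force"]
    if np.linalg.norm(F)>15: print("STOP"); break
E
```

```text
above t 17.18 loc [-0.0353 -0.1579  0.2001] F [-1.   0.4 -0.5] q [-0.02  0.57  0.96  1.76 -0.52  1.08  0.79] w -0.0
low t 18.37 loc [-0.0355 -0.1596  0.0767] F [-0.7 -0.1  1. ] q [ 0.07  0.71  0.82  1.91 -0.69  0.83  0.93] w -0.0
0.1 t 18.87 loc [-0.0344 -0.1449  0.0761] F [-1.3  0.3  0.5] q [ 0.04  0.7   0.82  1.92 -0.7   0.83  0.91] w 0.0
0.2 t 19.12 loc [-0.0357 -0.1416  0.0759] F [-0.1 -0.5 -0.3] q [ 0.02  0.71  0.85  1.93 -0.72  0.84  0.83] w -0.0
0.4 t 19.47 loc [-0.0368 -0.1337  0.0759] F [-0.3  0.2 -0.6] q [-0.02  0.73  0.9   1.94 -0.76  0.86  0.67] w 0.0
0.6 t 19.82 loc [-0.0363 -0.1257  0.0759] F [ 0.1 -0.2 -0.8] q [-0.06  0.75  0.96  1.94 -0.81  0.89  0.5 ] w -0.0
0.8 t 20.17 loc [-0.0342 -0.1181  0.0759] F [-0.8  0.2  0.1] q [-0.1   0.78  1.01  1.94 -0.85  0.92  0.33] w 0.0
1.0 t 20.52 loc [-0.0307 -0.111   0.0759] F [0.8 0.1 0.1] q [-0.13  0.81  1.07  1.94 -0.88  0.96  0.15] w -0.0
1.2 t 20.87 loc [-0.0259 -0.1047  0.076 ] F [-0.7  0.2  0.1] q [-0.16  0.84  1.12  1.93 -0.92  1.   -0.03] w 0.0
1.4 t 21.22 loc [-0.0199 -0.0996  0.076 ] F [ 0.2 -0.3 -0.1] q [-0.19  0.87  1.16  1.92 -0.95  1.04 -0.21] w 0.0
1.5 t 21.47 loc [-0.0166 -0.0974  0.076 ] F [-0.6  0.3 -0.1] q [-0.19  0.89  1.19  1.92 -0.97  1.06 -0.3 ] w -0.0
```

Run:
```python
from h import *
_,o=arc(1.571); p0,_=arc(1.571)
for g in np.arange(0,.016,.002):
    p,_=arc(1.571,-g); ctrl.movel(p,o,max_speed=.03); rep(round(g,3))
    if -(get_state()["contact_force"][:2]@ex)>10: break
ctrl.movel(arc(1.571,.02)[0],max_speed=.06); ctrl.movel(arc(1.571,.02,.2)[0],max_speed=.2)
ctrl.movep(w(-.12,.25,.3),down(np.pi/2)); rep("away")
for n in ("scene","top"):
    im,d=vision.grab_frame(n); W=cloud(n,d); H,S,V=cv2.split(cv2.cvtColor(im,cv2.COLOR_BGR2HSV)); Z=W[...,2]
    L=np.stack([(W[...,:2]-M)@ex,(W[...,:2]-M)@ey,Z],-1); box=(abs(L[...,0])<.08)&(abs(L[...,1])<.18)
    for nm,m in (("red",((H<8)|(H>172))&(S>120)&(Z>.08)&(Z<.095)),("blue",(H>95)&(H<130)&(S>110)&(Z>.08)&(Z<.095)),("yel",(H>15)&(H<35)&(S>130)&(Z>.098)&(Z<.110))):
        P=L[m&box][:,:2].astype(np.float32)*1000
        if len(P)>5: r=cv2.minAreaRect(P); print(n,nm,len(P),"mean",P.mean(0).round(1),np.round(r[0],1),np.round(r[1],1),round(r[2],1))
    if n=="top": cv2.imwrite("pics/top2.png",cv2.resize(im[170:300,220:420],None,fx=4,fy=4,interpolation=cv2.INTER_CUBIC))
```

```text
0.0 t 21.72 loc [-0.0144 -0.0961  0.076 ] F [-1.8  0.8  0.7] q [-0.2   0.9   1.2   1.91 -0.98  1.08 -0.37] w -0.0
0.002 t 21.97 loc [-0.0143 -0.0961  0.0759] F [-7.6  3.5  3.2] q [-0.2   0.9   1.2   1.91 -0.98  1.08 -0.37] w -0.0
0.004 t 22.22 loc [-0.0141 -0.096   0.0759] F [-13.9   4.8   7.7] q [-0.2   0.91  1.2   1.9  -0.98  1.09 -0.38] w 0.0
away t 24.92 loc [-0.1197  0.249   0.2997] F [ 0.1 -1.3  0.2] q [-1.1   0.41  1.22  1.78 -0.41  1.25 -0.01] w 0.0
scene red 41 mean [   1.6 -102. ] [   1.8 -100. ] [36.8 11.7] 88.8
scene blue 46 mean [-32.1 -66.9] [-31.8 -65.6] [34.2 12.4] 1.9
scene yel 1198 mean [ 1.2 83.7] [ 2.9 83.6] [152.9 128.8] 89.9
top red 54 mean [  3.3 -96.8] [  3.2 -97. ] [34.5 10.7] 88.9
top blue 53 mean [-30.8 -63.1] [-30.9 -63. ] [10.8 32.6] 89.0
top yel 2638 mean [ 2.7 87.4] [ 3.4 85.8] [126.9 150. ] 0.3
```

View pics/top2.png

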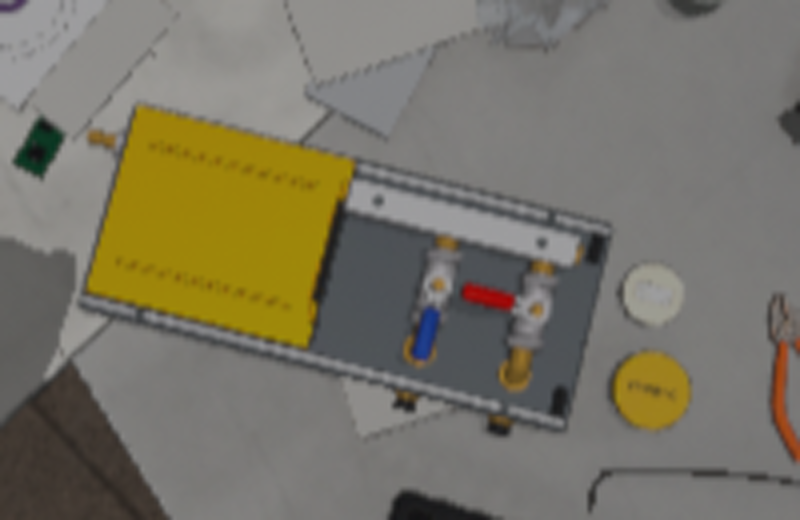

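The red lever lies along +y, with its sleeve at (490,297), and the push force showed it hard against its stop. The blue lever is unmoved at (428,334), the guard is still parked, and the loose things in view are untouched.

```bash
python3 -c "
from h import *
print(ticket.close_job())"
```

```text
the job is handed in; nothing more can be done
None
```

The guard is parked against its left stop, the red lever is shut hard against its stop, the blue lever is still open, and the job was handed in at about 25 s; I saw no sign that any loose thing moved.

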